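# Load the colour-coded tubes onto their roller rests

## Task

Get the painted steel tubes ready for the run-out check: lay each tube with coloured ends on the roller rest of its own colour, the red one first, then the yellow, and the blue last. Lower each one gently into the groove between the two rollers, centred along them, without dropping it or leaving it rolling, and let go. Leave the plain unpainted tubes where they lie.

Things in the scene. Friction and masses are not known exactly. Their poses are not given: they have to be found in the camera images.
- tube_red: Steel tube with a 22 mm wide red painted band at each end, 100 mm long, 30 mm in diameter, about 0.32 kg. It starts lying in the groove between two wooden dowels on a low wooden chock (84 x 50 mm), its axis level, 30 mm above the bench; the dowels' tops are 12 mm below the tube's axis. Origin: the middle of the tube, on its axis; x runs along the tube (either end is the same).
- tube_yellow: Steel tube with a 22 mm wide yellow painted band at each end, 100 mm long, 30 mm in diameter, about 0.32 kg. It starts lying in the groove between two wooden dowels on a low wooden chock (84 x 50 mm), its axis level, 30 mm above the bench; the dowels' tops are 12 mm below the tube's axis. Origin: the middle of the tube, on its axis; x runs along the tube (either end is the same).
- tube_blue: Steel tube with a 22 mm wide blue painted band at each end, 100 mm long, 30 mm in diameter, about 0.32 kg. It starts lying in the groove between two wooden dowels on a low wooden chock (84 x 50 mm), its axis level, 30 mm above the bench; the dowels' tops are 12 mm below the tube's axis. Origin: the middle of the tube, on its axis; x runs along the tube (either end is the same).
- rest_red: Roller rest, fixed to the bench: red frame 116 mm long (x) and 56 mm wide (y), with two free-turning grey rollers side by side, 100 mm long, 16 mm in diameter, running along x at y = -11 and +11 mm, their tops 28 mm above the bench; the frame's end plates are 22 mm high. A tube laid along x in the groove between the rollers has its axis 40 mm above the bench, 12 mm above the rollers' tops. Origin: centre of the underside, on the bench; z up.
- rest_yellow: Roller rest, fixed to the bench: yellow frame 116 mm long (x) and 56 mm wide (y), with two free-turning grey rollers side by side, 100 mm long, 16 mm in diameter, running along x at y = -11 and +11 mm, their tops 28 mm above the bench; the frame's end plates are 22 mm high. A tube laid along x in the groove between the rollers has its axis 40 mm above the bench, 12 mm above the rollers' tops. Origin: centre of the underside, on the bench; z up.
- rest_blue: Roller rest, fixed to the bench: blue frame 116 mm long (x) and 56 mm wide (y), with two free-turning grey rollers side by side, 100 mm long, 16 mm in diameter, running along x at y = -11 and +11 mm, their tops 28 mm above the bench; the frame's end plates are 22 mm high. A tube laid along x in the groove between the rollers has its axis 40 mm above the bench, 12 mm above the rollers' tops. Origin: centre of the underside, on the bench; z up.
- tube_plain1: Plain steel tube of the same size as the painted ones but without any colour, lying on a wooden chock of the same kind, axis 30 mm above the bench. To be left alone. Origin: the middle of the tube, on its axis; x along the tube.
- tube_plain2: Plain steel tube of the same size as the painted ones but without any colour, lying on a wooden chock of the same kind, axis 30 mm above the bench. To be left alone. Origin: the middle of the tube, on its axis; x along the tube.
Mind the look-alikes: they are no part of the job. Leave any green look-alike of the tube_blue alone.

How it is judged:
By the outcome, as a careful person would: the job done as asked, in the order asked, and still so for the second after the job is handed in, with the robot touching nothing.
It also fails if it takes over 88 s, if anything falls off the work surface, if the arm or the gripper's body presses on something with over 40 N, if the wrist force passes 120 N, or if a joint passes its speed limit or range.

## Robot

A 7-joint arm with a two-finger parallel gripper is mounted at the origin on the work surface. World frame = base frame: x ahead of the robot, y to its left, z up, the work surface at z = 0. Lengths are in m, angles in rad, forces in N, time in s.
With the tool pointing down it reaches from about 0.35 to 0.9 m from the base axis. Payload 8.1 kg.
Tool frame: the origin (TCP) lies at the very end of the fingers, on their centre line; the grasp point (between the pads) lies 19 mm behind it; z points along the fingers, y is the line along which they close (so a half turn about z gives the same grasp; the last joint's range is limited). The gripper opens to 92 mm and grips with 3 to 60 N. Pads are 19 mm wide; open, the fingers measure 130 mm over their backs; the gripper's body (75 mm by 190 mm) begins 47 mm behind the grasp point.
Start: joints at [-1.36, 0.434, 0.025, 1.573, -0.012, 1.134, -0.075], TCP at [0.193, 0.594, 0.227] pointing down, gripper open.
Joint ranges: [-2.62, 2.62], [-0.44, 2.09], [-1.27, 1.32], [0.08, 2.57], [-1.32, 4.46], [0.12, 2], [-2.74, 2.74]. Speed limits (rad/s): [2.22, 2.22, 3.01, 3.01, 3.14, 3.14, 3.14].

## Interface

Orientations are given as a rotation vector (axis times angle).
In Python, from cell import arm gives the robot as it stands.
- The arm moves only by the tool jog_arm, never from a script. Its argument "rows" is a list of rows, each a list of 3 entries, a list of its own where there are three numbers: the shift along the world's x, y, z in cm, then the turn, a rotation vector about the world's x, y, z in degrees, then the opening, from 0 (shut) to 1 (fully open). A call has 1 to 8 rows; each row is the pose to reach, as a shift and turn from the pose commanded when the call began; what a row does not reach only later rows make up. A row lasts 1/8 s, in which the tool goes at most 62.5 mm and 10.7 degrees, less where a joint would pass 70% of its speed; a pose out of reach is approached as far as the arm can. A call with a gripper value outside its range is refused whole. The fingers move at their own pace and stop on an object; "newtons" is the grip in N (left out, the last holds). Time passes only in rows, so rows that repeat a pose let the fingers close. It gives the time, the measured TCP pose, the force, the opening and the grip force at its end, in the units of the state.
- arm.observe(): the state, without advancing time (a new reading comes with each control period).
- arm.get_image(name): name is "side" or "top" or "wrist"; returns a dict with "img" (400x640x3 uint8, red, green, blue), "depth" (400x640 float32, m along the optical axis (not along the pixel's ray), 0 where there is no reading), "fx", "fy", "cx", "cy" (pixels), "dist_coeffs" ([k1, k2, p1, p2, k3] as OpenCV has them; the pictures are not rectified), "rvec" (rotation vector, rad) and "tvec" (3), from world to camera coordinates, as OpenCV has them; the wrist camera has in their place "mount" (4x4, takes a point from camera to tool coordinates, whose origin is the TCP and whose axes are the flange's). Camera axes: x right, y down, z forward; pixel columns grow to the right and rows downward; lengths in m; the calibration is good to about 2 mm. A picture is of the moment at which its call begins: read the wrist's pose just before it.
- arm.sign_off(): hands the job in; it is judged then, once.
The state is a dict: "clock": time; "joints": joint angles; "dq": joint speeds; "joint_efforts": joint torques, N m; "position": TCP position; "ee_rot": TCP orientation; "force": force on the tool from outside, world axes, zero at the start; "ft_torque": the same for the moment, N m; "width": opening from 0.0 (shut) to 1.0 (fully open); "gripper_force": force on a finger pad.
Only numpy, scipy, OpenCV 4.12 (cv2) and the standard library are available. Lean on these libraries where they do the work, as an engineer would, in place of code of your own. Each camera call takes 0.05 s, during which the arm holds its last target. There are 200 camera calls.

## Working session

There is one attempt and no reset: what is moved stays moved. The work goes in short steps, Python scripts to look and compute and a tool call to move; the robot and the scene stay as the last step left them, time stands still between calls to the robot, and variables do not carry over. Pictures are saved under pics/ and viewed, at most 14 in all, crops included, and the job is handed in when it is done.

Besides the shell and the picture viewer there is one more tool, called after "Request:" as name(argument=value, ...) on one line, values as JSON. jog_arm: Moves the arm, as the interface text tells. Its arguments: {"type":"object","properties":{"rows":{"type":"array","items":{"type":"array"}},"newtons":{"type":"number"}},"required":["rows"]}

```bash
mkdir -p pics
cat > h.py <<'E'
import numpy as np,cv2
from cell import arm
def snap(n,f):
    s=arm.observe();d=arm.get_image(n);cv2.imwrite('pics/'+f,d['img'][...,::-1]);np.savez('pics/'+f[:-4],**d,pos=s['position'],rot=s['ee_rot']);return d
def T(d):
    K=np.array([[d['fx'],0,d['cx']],[0,d['fy'],d['cy']],[0,0,1.]])
    if 'mount' in d:
        M=np.eye(4);M[:3,:3]=cv2.Rodrigues(np.array(d['rot'],float))[0];M[:3,3]=d['pos'];return K,M@d['mount']
    M=np.eye(4);M[:3,:3]=cv2.Rodrigues(np.array(d['rvec'],float))[0];M[:3,3]=np.ravel(d['tvec']);return K,np.linalg.inv(M)
def ray(d,uv):
    K,M=T(d);p=cv2.undistortPoints(np.array(uv,float).reshape(-1,1,2),K,np.array(d['dist_coeffs'],float)).reshape(-1,2)
    return M[:3,3],np.c_[p,np.ones(len(p))]@M[:3,:3].T
def atz(d,uv,z):
    o,r=ray(d,uv);return o+r*((z-o[2])/r[:,2])[:,None]
E
python3 - <<'E'
from h import *
print(arm.observe())
for n in('top','side','wrist'):
    d=snap(n,n+'0.png');print(n,d['fx'],d.get('tvec'),d.get('mount'))
E
```

```text
{'clock': 0.0, 'joints': array([-1.35959969,  0.43517354,  0.02496569,  1.57410111, -0.01162646,
        1.13396273, -0.07510735]), 'dq': array([ 0.00282155,  0.00100797,  0.00011196, -0.00071948,  0.00102792,
       -0.00049022,  0.00050692]), 'joint_efforts': array([-8.97592035e-04, -6.67839575e+01,  9.84498337e-01, -3.14464617e+01,
       -6.07468304e-02,  4.24889009e-02,  1.69710906e-04]), 'position': array([0.19280679, 0.59399069, 0.22597402]), 'ee_rot': array([-4.90997831e-01, -3.10285811e+00,  2.34719885e-03]), 'force': array([ 0.43685279, -0.40901039, -0.18365853]), 'ft_torque': array([-0.02960247, -0.00035897,  0.02786223]), 'gripper_force': 0.0, 'width': 1.0006799672467537}
top 444.07858446528127 [0.01847491 0.47457212 1.08195452] None
side 419.4734137849558 [-0.45339014  0.12309176  0.97797712] None
wrist 331.04019422560435 None [[-7.77136338e-04 -9.67304280e-01 -2.53617481e-01  6.71792692e-02]
 [ 9.99998640e-01 -3.82848530e-04 -1.60400718e-03  2.25050871e-04]
 [ 1.45446593e-03 -2.53618382e-01  9.67303262e-01 -1.56727601e-01]
 [ 0.00000000e+00  0.00000000e+00  0.00000000e+00  1.00000000e+00]]
```

View pics/top0.png

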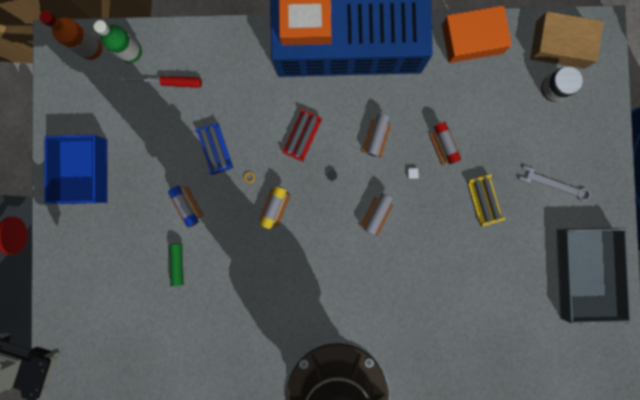

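View pics/side0.png

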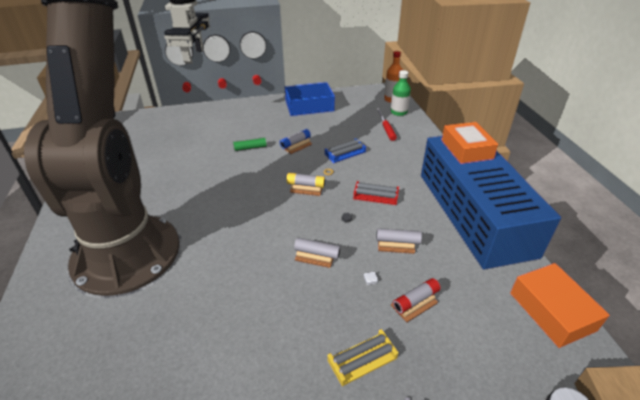

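Candidates in the top view:
- **Red:** tube (447,143), rest (302,134), screwdriver handle (180,82).
- **Yellow:** tube (274,208), rest (486,200).
- **Blue:** tube (183,206), rest (215,148), bin (75,170).
- **Look-alikes:** green tube (176,265), plain tubes (377,135) and (377,213).

By the description I choose the three tubes with two coloured ends on chocks. Next I'll check them in a crop and measure.

```bash
cat > m.py <<'E'
from h import *
import sys
def meas(d,boxes):
    I=d['img'];hsv=cv2.cvtColor(I,cv2.COLOR_RGB2HSV);K,M=T(d);out={}
    rng={'red':[((0,130,50),(8,255,255)),((172,130,50),(180,255,255))],'yellow':[((20,120,50),(35,255,255))],'blue':[((105,120,35),(128,255,255))]}
    for n,(c,x0,y0,x1,y1) in boxes.items():
        m=sum(cv2.inRange(hsv,np.array(a),np.array(b)) for a,b in rng[c]);k=np.zeros_like(m);k[y0:y1,x0:x1]=m[y0:y1,x0:x1]
        vu=np.argwhere(k>0);uv=vu[:,::-1].astype(float)
        z=d['depth'][vu[:,0],vu[:,1]];o,r=ray(d,uv);P=o+r*z[:,None];P=P[z>0]
        w=0.038 if 'tube' in n else 0.022
        Q=atz(d,uv,w)[:,:2]
        (cx,cy),(a,b),ang=cv2.minAreaRect((Q*1000).astype(np.float32))
        t=np.deg2rad(ang if a>b else ang+90)
        c0=Q.mean(0);e=np.linalg.eigh(np.cov((Q-c0).T))[1][:,1]
        print(n,len(Q),'rect',round(cx),round(cy),round(a),round(b),'ang',round(np.rad2deg(t)%180,1),'mean',c0.round(4),'pca',round(np.rad2deg(np.arctan2(e[1],e[0]))%180,1),'cloud',np.median(P,0).round(4),np.percentile(P[:,2],[5,95]).round(3))
B={'tube_red':('red',425,115,470,170),'tube_yellow':('yellow',250,180,300,235),'tube_blue':('blue',162,180,210,230),'rest_red':('red',275,100,330,165),'rest_yellow':('yellow',460,165,515,235),'rest_blue':('blue',190,115,240,180)}
if __name__=='__main__':
    d=dict(np.load('pics/top0.npz'))
    cv2.imwrite('pics/crop0.png',cv2.resize(d['img'][100:300,150:520,::-1],None,fx=2.1,fy=2.1,interpolation=cv2.INTER_CUBIC))
    meas(d,B)
E
python3 m.py
```

```text
tube_red 211 rect 603 -279 100 30 ang 21.4 mean [ 0.6027 -0.2792] pca 20.8 cloud [ 0.5789 -0.2791  0.0422] [0.033 0.046]
tube_yellow 263 rect 465 168 91 103 ang 160.2 mean [0.4585 0.1439] pca 160.1 cloud [0.4803 0.1444 0.0411] [0.003 0.046]
tube_blue 221 rect 466 359 102 28 ang 28.0 mean [0.4651 0.3581] pca 28.0 cloud [0.4433 0.3521 0.0419] [0.035 0.047]
rest_red 476 rect 633 71 56 116 ang 154.7 mean [0.631  0.0686] pca 155.2 cloud [0.6322 0.0683 0.0081] [0.004 0.022]
rest_yellow 593 rect 463 -372 117 61 ang 14.6 mean [ 0.4622 -0.3649] pca 14.0 cloud [ 0.4628 -0.3649  0.0085] [0.003 0.024]
rest_blue 665 rect 606 286 120 58 ang 17.4 mean [0.6065 0.2835] pca 17.9 cloud [0.6087 0.2836 0.0087] [0.003 0.024]
```

View pics/crop0.png

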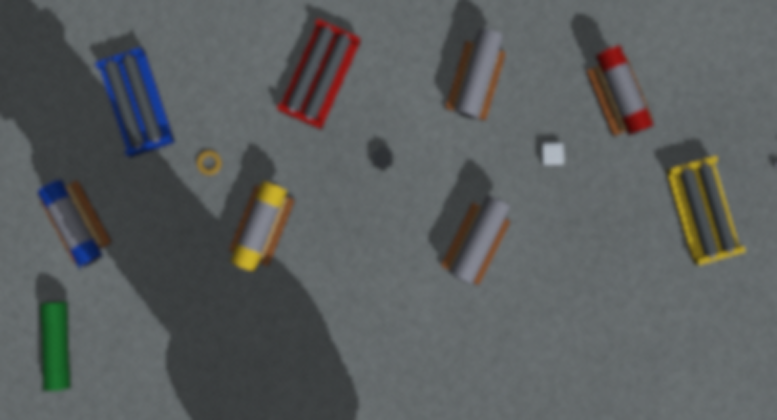

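The crop shows red-banded (625,90), yellow-banded (260,225) and blue-banded (70,222) tubes on chocks. The green tube (55,345) has no chock and is left alone. Moving to hover over red.

Request:
jog_arm(rows=[[[20.5, -43.7, 0], [0, 0, -70], 1], [[20.5, -43.7, 0], [0, 0, -70], 1], [[20.5, -43.7, 0], [0, 0, -70], 1], [[20.5, -43.7, 0], [0, 0, -70], 1], [[20.5, -43.7, 0], [0, 0, -70], 1], [[20.5, -43.7, 0], [0, 0, -70], 1], [[20.5, -43.7, 0], [0, 0, -70], 1], [[20.5, -43.7, 0], [0, 0, -70], 1]])

```text
clock: 1.15
position: [0.3986, 0.1549, 0.2269]
ee_rot: [2.186, 2.256, 0.001]
force: [0.9, 0.8, -0.0]
width: 1.0
gripper_force: 0.0
```

Request:
jog_arm(rows=[[[20.5, -43.6, -3], [0, 0, -71], 1], [[20.5, -43.6, -3], [0, 0, -71], 1], [[20.5, -43.6, -3], [0, 0, -71], 1], [[20.5, -43.6, -3], [0, 0, -71], 1], [[20.5, -43.6, -3], [0, 0, -71], 1], [[20.5, -43.6, -3], [0, 0, -71], 1], [[20.5, -43.6, -3], [0, 0, -71], 1], [[20.5, -43.6, -3], [0, 0, -71], 1]])

```text
clock: 2.15
position: [0.6033, -0.281, 0.1959]
ee_rot: [3.089, 0.569, -0.002]
force: [0.4, 0.8, 0.9]
width: 0.997
gripper_force: 0.0
```

Run:
```python
from h import *
s=arm.observe();a=s['ee_rot'];print(s['position'],s['joints'],np.rad2deg(2*np.arctan2(a[1],a[0]))%360,a,s['clock'])
snap('wrist','w1.png')
```

```text
[ 0.60334215 -0.28101106  0.1958606 ] [-0.13023326  0.62523007  0.80646864  1.5470997  -0.47417691  1.17505619
 -0.43923516] 20.86819153888997 [ 3.08906031e+00  5.68849037e-01 -1.97079415e-03] 2.15
```

View pics/w1.png

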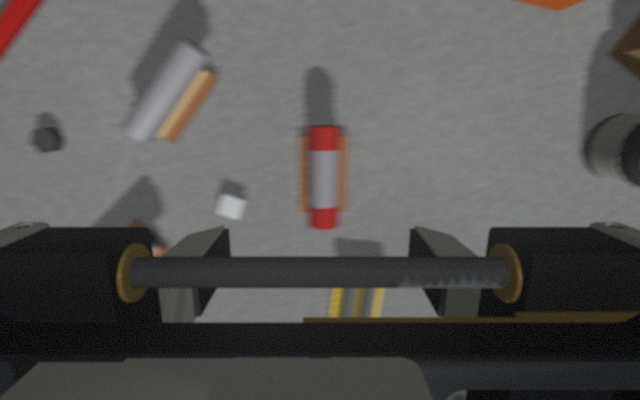

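The wrist view shows the red tube at (323,177), lined up with the tool. Measuring it from here.

```bash
cat > w.py <<'E'
from m import *
def wm(f,n,c,box,zt):
    d=dict(np.load('pics/'+f));M=np.eye(4);meas(d,{n:(c,)+box})
    # exact: rect centre + offset in cm to tool
    print('tool',d['pos'].round(4))
E
python3 -c "
from w import *
wm('w1.npz','tube_red','red',(280,100,370,240),.038)"
```

```text
tube_red 1187 rect 607 -285 101 33 ang 21.8 mean [ 0.6148 -0.2824] pca 20.9 cloud [ 0.637  -0.2804  0.0423] [0.007 0.045]
tool [ 0.6033 -0.281   0.1959]
```

```bash
cat > fit.py <<'E'
from h import *
from scipy.optimize import least_squares
RNG={'red':[((0,130,40),(8,255,255)),((172,130,40),(180,255,255))],'yellow':[((20,120,40),(35,255,255))],'blue':[((105,110,30),(128,255,255))]}
def tube(f,c,box,g,zax):
    """fit a cylinder r=15 mm, level axis near height zax, to the bands' depth points; g=(x,y,deg) guess"""
    d=dict(np.load('pics/'+f));hsv=cv2.cvtColor(d['img'],cv2.COLOR_RGB2HSV);x0,y0,x1,y1=box
    m=sum(cv2.inRange(hsv,np.array(a),np.array(b)) for a,b in RNG[c]);k=np.zeros_like(m);k[y0:y1,x0:x1]=m[y0:y1,x0:x1]
    vu=np.argwhere(k>0);z=d['depth'][vu[:,0],vu[:,1]];o,r=ray(d,vu[:,::-1].astype(float));P=(o+r*z[:,None])[z>0]
    P=P[(P[:,2]>zax)&(P[:,2]<zax+.025)]
    def res(q):
        e=np.array([np.cos(q[2]),np.sin(q[2])]);v=P[:,:2]-q[:2];return np.hypot(v@[-e[1],e[0]],P[:,2]-q[3])-.015
    q=least_squares(lambda q:np.r_[res(q),(q[0]-g[0])*np.cos(q[2])+(q[1]-g[1])*np.sin(q[2])],[g[0],g[1],np.deg2rad(g[2]),zax],loss='soft_l1',f_scale=.001).x
    e=np.array([np.cos(q[2]),np.sin(q[2])]);s=(P[:,:2]-q[:2])@e;lo,hi=np.percentile(s,[1,99])
    c0=q[:2]+e*(lo+hi)/2
    print(f,c,'n',len(P),'centre',c0.round(4),'z',q[3].round(4),'deg',np.rad2deg(q[2]).round(2),'len',round(hi-lo,4),'rms',np.sqrt(np.mean(res(q)**2)).round(4),'tool',d['pos'].round(4))
E
python3 - <<'E'
from fit import *
tube('w1.npz','red',(280,100,370,240),(.603,-.279,21),.03)
tube('top0.npz','red',(425,115,470,170),(.603,-.279,21),.03)
tube('top0.npz','yellow',(250,180,292,235),(.458,.144,160),.03)
tube('top0.npz','blue',(162,180,210,230),(.465,.358,28),.03)
E
```

```text
w1.npz red n 1070 centre [ 0.6061 -0.2815] z 0.0291 deg 20.66 len 0.0984 rms 0.0008 tool [ 0.6033 -0.281   0.1959]
top0.npz red n 208 centre [ 0.6037 -0.2817] z 0.0295 deg 20.76 len 0.0982 rms 0.0017 tool [0.1928 0.594  0.226 ]
top0.npz yellow n 226 centre [0.4584 0.1437] z 0.0296 deg 156.7 len 0.0985 rms 0.0015 tool [0.1928 0.594  0.226 ]
top0.npz blue n 223 centre [0.4651 0.3599] z 0.0296 deg 27.15 len 0.0984 rms 0.0022 tool [0.1928 0.594  0.226 ]
```

Request:
jog_arm(rows=[[[0.1, -0.1, -4], [0, 0, 0], 1], [[0.15, -0.1, -9], [0, 0, 0], 1], [[0.15, -0.1, -13], [0, 0, 0], 1], [[0.15, -0.1, -15.5], [0, 0, 0], 1], [[0.15, -0.1, -16.8], [0, 0, 0], 1], [[0.15, -0.1, -17.4], [0, 0, 0], 1], [[0.15, -0.1, -17.4], [0, 0, 0], 0.6], [[0.15, -0.1, -17.4], [0, 0, 0], 0.45]], newtons=25)

```text
clock: 3.2
position: [0.605, -0.2799, 0.0238]
ee_rot: [3.088, 0.573, 0.002]
force: [1.1, 0.1, 0.5]
width: 0.834
gripper_force: 0.0
```

Request:
jog_arm(rows=[[[0, 0, 0], [0, 0, 0], 0.38], [[0, 0, 0], [0, 0, 0], 0.34], [[0, 0, 0], [0, 0, 0], 0.3], [[0, 0, 0], [0, 0, 0], 0.2], [[0, 0, 0], [0, 0, 0], 0.2], [[0, 0, 0], [0, 0, 0], 0.2]])

```text
clock: 3.95
position: [0.6048, -0.2807, 0.0231]
ee_rot: [3.087, 0.572, 0.001]
force: [1.3, -4.0, 0.7]
width: 0.319
gripper_force: 25.0
```

Request:
jog_arm(rows=[[[0, 0, 3], [0, 0, 0], 0.2], [[0, 0, 8], [0, 0, 0], 0.2], [[0.5, 3, 12], [0, 0, -5], 0.2], [[1, 9, 13], [0, 0, -14], 0.2], [[1.5, 15, 13], [0, 0, -23], 0.2], [[2, 21, 13], [0, 0, -32], 0.2], [[2.5, 27, 13], [0, 0, -41], 0.2], [[2.7, 32, 13], [0, 0, -45.6], 0.2]])

```text
clock: 4.95
position: [0.6306, 0.0443, 0.1518]
ee_rot: [-3.068, 0.671, 0.004]
force: [0.9, -0.4, -2.6]
width: 0.318
gripper_force: 25.0
```

Request:
jog_arm(rows=[[[0, 1.5, 0], [0, 0, 0], 0.2], [[0, 3.1, 0], [0, 0, 0], 0.2], [[0, 3.1, 0], [0, 0, 0], 0.2]])

```text
clock: 5.32
position: [0.6312, 0.072, 0.1525]
ee_rot: [-3.07, 0.667, 0.001]
force: [0.2, -0.3, -2.9]
width: 0.314
gripper_force: 25.0
```

Run:
```python
from h import *
s=arm.observe();a=s['ee_rot'];print(s['position'],s['joints'],np.rad2deg(2*np.arctan2(a[1],a[0]))%360,s['width'],s['force'])
snap('wrist','w2.png');snap('top','t2.png')
```

```text
[0.63120556 0.07199465 0.15250483] [-0.81836658  0.71854958  1.04322748  1.68787635 -0.67629084  1.14133466
 -1.58217414] 335.4727867036003 0.31440845829571684 [ 0.15784385 -0.33342504 -2.90522709]
```

View pics/w2.png

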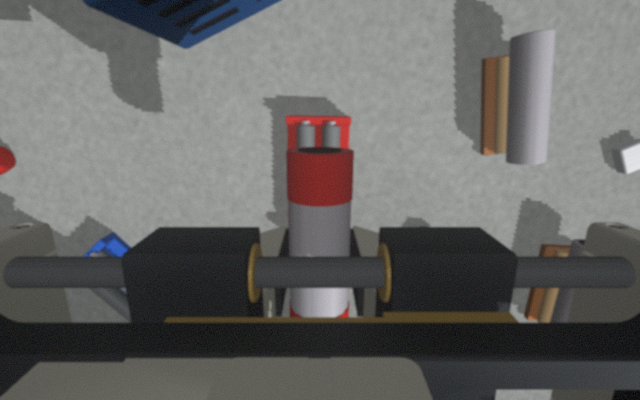

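```bash
cat >> fit.py <<'E'
def cloud(f,c,box,z0,z1):
    d=dict(np.load('pics/'+f));hsv=cv2.cvtColor(d['img'],cv2.COLOR_RGB2HSV);x0,y0,x1,y1=box
    m=sum(cv2.inRange(hsv,np.array(a),np.array(b)) for a,b in RNG[c]);k=np.zeros_like(m);k[y0:y1,x0:x1]=m[y0:y1,x0:x1]
    vu=np.argwhere(k>0);z=d['depth'][vu[:,0],vu[:,1]];o,r=ray(d,vu[:,::-1].astype(float));P=(o+r*z[:,None])[z>0]
    return P[(P[:,2]>z0)&(P[:,2]<z1)]
def rest(f,c,box,deg=None):
    P=cloud(f,c,box,-.003,.032);R=cv2.minAreaRect((P[:,:2]*1000).astype(np.float32));(cx,cy),(a,b),ang=R
    t=ang if a>b else ang+90
    # refine: angle that minimises robust width
    best=min((sum(np.ptp(np.percentile(P[:,:2]@v,[2,98])) for v in([-np.sin(q),np.cos(q)],[np.cos(q),np.sin(q)])),q) for q in np.deg2rad(t+np.arange(-4,4.1,.2)))[1]
    e=np.array([np.cos(best),np.sin(best)]);n=np.array([-e[1],e[0]]);s=np.percentile(P[:,:2]@e,[1,99]);w=np.percentile(P[:,:2]@n,[1,99])
    print(f,c,len(P),'rect',round(cx,1),round(cy,1),round(a),round(b),round(t%180,1),'robust',(e*s.mean()+n*w.mean()).round(4),np.rad2deg(best).round(1)%180,'ext',np.ptp(s).round(4),np.ptp(w).round(4))
E
python3 - <<'E'
from fit import *
for c,b in(('red',(275,100,330,165)),('yellow',(460,165,515,235)),('blue',(190,115,240,180))): rest('top0.npz',c,b)
P=cloud('w2.npz','red',(270,100,370,155),-.003,.032);yaw=np.deg2rad(335.5);e=np.array([np.cos(yaw),np.sin(yaw)]);n=np.array([-e[1],e[0]])
s=P[:,:2]@e;w=P[:,:2]@n;print(len(P),'end max s',np.percentile(s,[50,95,99]),'w',np.percentile(w,[1,5,95,99]))
for far in(s>np.percentile(s,70),):
    print('edge slope', [ (np.round(a,3),np.percentile(s[(w>a)&(w<a+.01)],97).round(4)) for a in np.arange(w.min(),w.max(),.012)])
p=np.array([.6312,.0720]);print('tool s,w',p@e,p@n)
q=cloud('w2.npz','red',(270,100,370,215),.1,.3);print('tube end s',np.percentile(q[:,:2]@e,99),'w mean',np.percentile(q[:,:2]@n,[1,99]),'z top',q[:,2].max())
E
```

```text
top0.npz red 475 rect 634.7 71.4 56 115 154.6 robust [0.6344 0.0715] 153.8 ext 0.1143 0.0554
top0.npz yellow 588 rect 462.8 -375.5 119 59 14.6 robust [ 0.4637 -0.3749] 14.6 ext 0.1151 0.0557
top0.npz blue 684 rect 609.8 290.6 124 62 16.7 robust [0.6066 0.2895] 15.7 ext 0.1162 0.0605
969 end max s [0.59881329 0.60618721 0.60694783] w [0.30107098 0.30246209 0.35427767 0.35526862]
edge slope [(np.float64(0.301), np.float64(0.6061)), (np.float64(0.313), np.float64(0.6062)), (np.float64(0.325), np.float64(0.6067)), (np.float64(0.337), np.float64(0.6069)), (np.float64(0.349), np.float64(0.6062))]
tool s,w 0.5445096407060248 0.3272715862677293
tube end s 0.5951784505493527 w mean [0.31352407 0.34102202] z top 0.17535863165974966
```

Request:
jog_arm(rows=[[[0.34, -0.05, -2], [0, 0, -0.6], 0.2], [[0.34, -0.05, -5], [0, 0, -0.6], 0.2], [[0.34, -0.05, -8], [0, 0, -0.6], 0.2], [[0.34, -0.05, -10], [0, 0, -0.6], 0.2], [[0.34, -0.05, -11], [0, 0, -0.6], 0.2], [[0.34, -0.05, -11.4], [0, 0, -0.6], 0.2], [[0.34, -0.05, -11.6], [0, 0, -0.6], 0.2], [[0.34, -0.05, -11.6], [0, 0, -0.6], 0.2]])

```text
clock: 6.42
position: [0.6353, 0.071, 0.0373]
ee_rot: [-3.066, 0.685, -0.001]
force: [0.1, 0.2, -2.5]
width: 0.322
gripper_force: 25.0
```

Request:
jog_arm(rows=[[[0, 0, -0.1], [0, 0, 0], 0.2], [[0, 0, -0.2], [0, 0, 0], 0.2], [[0, 0, -0.2], [0, 0, 0], 0.2]])

```text
clock: 6.8
position: [0.6348, 0.071, 0.0348]
ee_rot: [-3.066, 0.685, 0.0]
force: [0.2, -1.0, -2.7]
width: 0.319
gripper_force: 25.0
```

Run:
```python
from h import *
s=arm.observe();a=s['ee_rot'];print(s['position'],np.rad2deg(2*np.arctan2(a[1],a[0]))%360,s['width'],s['force'])
snap('wrist','w3.png')
```

```text
[0.63483666 0.07104649 0.03477916] 334.8199674179274 0.3193977085353328 [ 0.18352415 -0.98457626 -2.65224184]
```

View pics/w3.png

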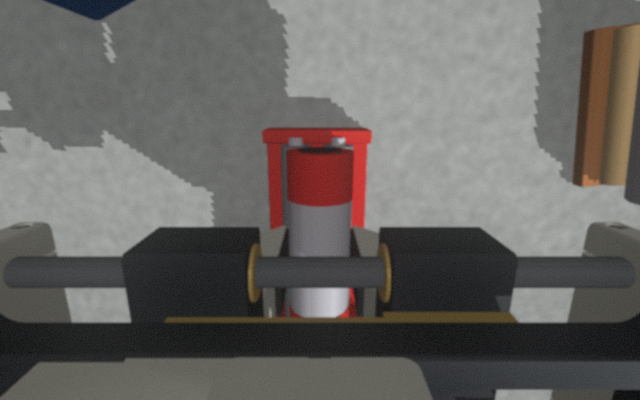

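Request:
jog_arm(rows=[[[0, 0, -0.1], [0, 0, 0], 0.2], [[0, 0, -0.1], [0, 0, 0], 0.2]])

```text
clock: 7.1
position: [0.6351, 0.0712, 0.0339]
ee_rot: [-3.066, 0.684, -0.0]
force: [-0.4, 1.1, -1.7]
width: 0.319
gripper_force: 25.0
```

Request:
jog_arm(rows=[[[0, 0, -0.1], [0, 0, 0], 0.2], [[0, 0, -0.1], [0, 0, 0], 0.2]])

```text
clock: 7.35
position: [0.6355, 0.072, 0.0333]
ee_rot: [-3.065, 0.683, -0.001]
force: [-0.4, 4.8, 5.4]
width: 0.319
gripper_force: 25.0
```

Run:
```python
from fit import *
yaw=np.deg2rad(334.8);e=np.array([np.cos(yaw),np.sin(yaw)]);n=np.array([-e[1],e[0]])
P=cloud('w3.npz','red',(250,100,390,230),-.003,.031);print('frame end s',np.percentile(P[:,:2]@e,[95,98,99]),'w',np.percentile(P[:,:2]@n,[2,98]))
q=cloud('w3.npz','red',(270,100,370,215),.042,.3);print('tube end s',np.percentile(q[:,:2]@e,[98,99]),'w',np.percentile(q[:,:2]@n,[2,98]),q[:,2].max())
```

```text
frame end s [0.60258509 0.60281247 0.60285529] w [0.30890851 0.36303372]
tube end s [0.59477349 0.59484838] w [0.32023821 0.34838592] 0.057519286783667384
```

Request:
jog_arm(rows=[[[0.03, 0.07, 0], [0, 0, 0], 0.2], [[0.03, 0.07, 0], [0, 0, 0], 0.2], [[0.03, 0.07, 0], [0, 0, 0], 0.2]])

```text
clock: 7.72
position: [0.6356, 0.0721, 0.0332]
ee_rot: [-3.065, 0.684, -0.001]
force: [-0.8, 4.3, 6.1]
width: 0.321
gripper_force: 25.0
```

Request:
jog_arm(rows=[[[0.03, 0.08, 0], [0, 0, 0], 0.2], [[0.03, 0.08, 0], [0, 0, 0], 0.2], [[0.03, 0.08, 0], [0, 0, 0], 0.2]])

```text
clock: 8.1
position: [0.6356, 0.0722, 0.0332]
ee_rot: [3.066, -0.685, 0.001]
force: [-2.4, 2.0, 5.9]
width: 0.315
gripper_force: 25.0
```

Request:
jog_arm(rows=[[[0, 0, 0], [0, 0, 0], 0.34], [[0, 0, 0], [0, 0, 0], 0.36], [[0, 0, 0], [0, 0, 0], 0.4], [[0, 0, 0], [0, 0, 0], 0.46], [[0, 0, 0], [0, 0, 0], 0.55], [[0, 0, 0], [0, 0, 0], 0.6]])

```text
clock: 8.85
position: [0.6354, 0.0725, 0.0327]
ee_rot: [3.066, -0.685, -0.0]
force: [-0.6, -0.7, -0.4]
width: 0.583
gripper_force: 0.0
```

Request:
jog_arm(rows=[[[0, 0, 1], [0, 0, 0], 0.6], [[0, 0, 3], [0, 0, 0], 0.6], [[0, 0, 7], [0, 0, 0], 0.6], [[0, 0, 12], [0, 0, 0], 0.8], [[0, 0, 13], [0, 0, 0], 1]])

```text
clock: 9.48
position: [0.6374, 0.0716, 0.1677]
ee_rot: [-3.064, 0.685, -0.009]
force: [-0.0, -0.3, -0.5]
width: 0.771
gripper_force: 0.0
```

Run:
```python
from fit import *
s=arm.observe();a=s['ee_rot'];print(s['position'],s['joints'],np.rad2deg(2*np.arctan2(a[1],a[0]))%360,s['clock'])
snap('wrist','w4.png')
```

```text
[0.637428   0.07158321 0.16768083] [-0.81997887  0.71063148  1.05725115  1.66224925 -0.66748326  1.16641971
 -1.60346253] 334.77880656057323 9.475
```

View pics/w4.png

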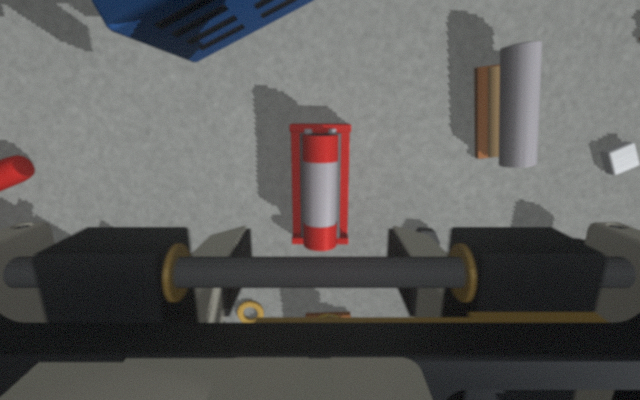

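Red sits in its groove, centred (320,190). Next is yellow.

Request:
jog_arm(rows=[[[-17.9, 7.2, 1], [0, 0, 3], 1], [[-17.9, 7.2, 1], [0, 0, 3], 1], [[-17.9, 7.2, 1], [0, 0, 3], 1], [[-17.9, 7.2, 1], [0, 0, 3], 1], [[-17.9, 7.2, 1], [0, 0, 3], 1], [[-17.9, 7.2, 1], [0, 0, 3], 1]])

```text
clock: 10.28
position: [0.4577, 0.1436, 0.173]
ee_rot: [3.082, -0.607, 0.002]
force: [-0.3, -0.1, -0.0]
width: 1.0
gripper_force: 0.0
```

Run:
```python
from fit import *
s=arm.observe();a=s['ee_rot'];print(s['position'],s['joints'],np.rad2deg(2*np.arctan2(a[1],a[0]))%360,s['clock'])
snap('wrist','w5.png')
tube('w5.npz','yellow',(240,60,400,250),(.458,.144,158),.03)
```

```text
[0.45774665 0.143577   0.17297458] [-1.29453669  0.47543818  1.23379432  2.04637609 -0.53931116  0.99713483
 -1.74509909] 337.72918258718886 10.275
w5.npz yellow n 1546 centre [0.4591 0.1433] z 0.0291 deg 157.05 len 0.0992 rms 0.0008 tool [0.4577 0.1436 0.173 ]
```

View pics/w5.png

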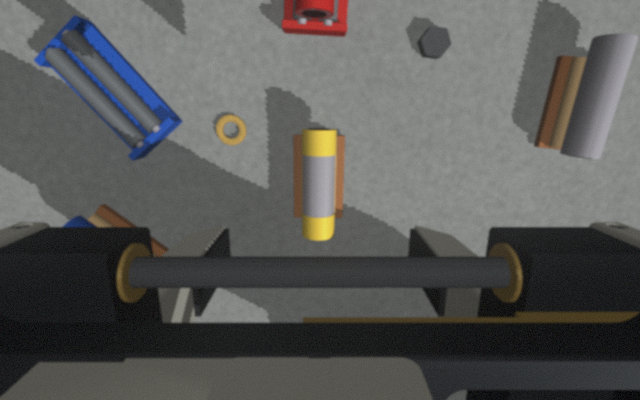

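Request:
jog_arm(rows=[[[0.1, -0.03, -4], [0, 0, -0.7], 1], [[0.1, -0.03, -8], [0, 0, -0.7], 1], [[0.1, -0.03, -11.5], [0, 0, -0.7], 1], [[0.1, -0.03, -13.5], [0, 0, -0.7], 1], [[0.1, -0.03, -14.6], [0, 0, -0.7], 0.8], [[0.1, -0.03, -15], [0, 0, -0.7], 0.6], [[0.1, -0.03, -15], [0, 0, -0.7], 0.5], [[0.1, -0.03, -15], [0, 0, -0.7], 0.42]])

```text
clock: 11.32
position: [0.4579, 0.1444, 0.0233]
ee_rot: [-3.079, 0.623, -0.001]
force: [-0.4, -0.3, 0.0]
width: 0.614
gripper_force: 0.0
```

Run:
```python
from h import *
s=arm.observe();a=s['ee_rot'];print(s['position'],s['joints'],np.rad2deg(2*np.arctan2(a[1],a[0]))%360,a,s['width'])
```

```text
[0.45792556 0.14435574 0.02330839] [-1.04955463  0.66848832  0.91332009  2.17568484 -0.8522758   0.71020359
 -1.51237101] 337.11981598015615 [-3.07853179e+00  6.22982957e-01 -1.25345264e-03] 0.6141960010742495
```

Request:
jog_arm(rows=[[[0.1, -0.08, 0], [0, 0, 0], 0.38], [[0.1, -0.08, 0], [0, 0, 0], 0.34], [[0.1, -0.08, 0], [0, 0, 0], 0.3], [[0.1, -0.08, 0], [0, 0, 0], 0.2], [[0.1, -0.08, 0], [0, 0, 0], 0.2], [[0.1, -0.08, 0], [0, 0, 0], 0.2]])

```text
clock: 12.08
position: [0.4588, 0.144, 0.0229]
ee_rot: [-3.078, 0.622, -0.001]
force: [0.2, 5.3, 3.7]
width: 0.322
gripper_force: 25.0
```

Request:
jog_arm(rows=[[[0, 0, 3], [0, 0, 0], 0.2], [[0, 0, 8], [0, 0, 0], 0.2], [[0, -3, 12], [0, 0, 2], 0.2], [[0, -9, 13], [0, 0, 8], 0.2], [[0.2, -15, 13], [0, 0, 14], 0.2], [[0.3, -21, 13], [0, 0, 20], 0.2], [[0.4, -27, 13], [0, 0, 26], 0.2], [[0.5, -33, 13], [0, 0, 32], 0.2]])

```text
clock: 13.08
position: [0.462, -0.1885, 0.1521]
ee_rot: [-3.131, -0.255, 0.003]
force: [1.2, 0.0, -3.0]
width: 0.321
gripper_force: 25.0
```

Request:
jog_arm(rows=[[[0, -6, 0], [0, 0, 3], 0.2], [[0, -12, 0], [0, 0, 5.5], 0.2], [[0, -17, 0], [0, 0, 5.5], 0.2], [[0, -18.8, 0], [0, 0, 5.5], 0.2], [[0, -18.8, 0], [0, 0, 5.5], 0.2], [[0, -18.8, 0], [0, 0, 5.5], 0.2]])

```text
clock: 13.82
position: [0.4629, -0.3733, 0.1519]
ee_rot: [-3.114, -0.4, 0.002]
force: [-0.5, 0.1, -3.1]
width: 0.32
gripper_force: 25.0
```

```bash
cat >> fit.py <<'E'
def inhand(f,c):
    """far end of the rest and of the held tube, tool-aligned; (s along tool x, w along n)"""
    d=dict(np.load('pics/'+f));a=d['rot'];yaw=2*np.arctan2(a[1],a[0]);e=np.array([np.cos(yaw),np.sin(yaw)]);n=np.array([-e[1],e[0]])
    P=cloud(f,c,(240,80,400,230),-.003,.031);s=P[:,:2]@e;w=P[:,:2]@n;k=s>np.percentile(s,99)-.006
    zt=d['pos'][2]+.008;q=cloud(f,c,(240,80,400,230),zt,zt+.03)
    S=np.percentile(s,99);W=np.percentile(w[k],[2,98]);ts=np.percentile(q[:,:2]@e,99);tw=np.percentile(q[:,:2]@n,[2,98])
    bins=[np.percentile(s[k&(w>W[0]+i*.0112)&(w<W[0]+(i+1)*.0112)],95).round(4) for i in range(5)]
    ds=S-.058-(ts-.05);dw=W.mean()-tw.mean()
    print('yaw',np.rad2deg(yaw)%360,'frame end',S.round(4),'W',W.round(4),'edge',bins,'tube',ts.round(4),tw.round(4),'tip line',d['pos'][:2]@n,'-> ds,dw mm',(ds*1e3).round(1),(dw*1e3).round(1),'shift cm',((ds*e+dw*n)*100).round(2))
E
python3 - <<'E'
from fit import *
s=arm.observe();print(s['position'],s['joints'],s['force'],s['clock'])
snap('wrist','w6.png');inhand('w6.npz','yellow');inhand('w3.npz','red')
E
```

```text
[ 0.46290078 -0.37332105  0.15191929] [ 0.03701952  0.56435835  0.83102475  1.78489986 -0.48460473  1.01205492
 -0.25837582] [-0.46514826  0.06342664 -3.12471592] 13.825
yaw 14.635015458092028 frame end 0.4133 W [-0.5074 -0.4546] edge [np.float64(0.4132), np.float64(0.4132), np.float64(0.4133), np.float64(0.4133), np.float64(0.4133)] tube 0.404 [-0.4922 -0.4651] tip line -0.4781654674258048 -> ds,dw mm 1.3 -2.4 shift cm [ 0.19 -0.19]
yaw 334.8199674179274 frame end 0.603 W [0.3095 0.362 ] edge [np.float64(0.6028), np.float64(0.6029), np.float64(0.6029), np.float64(0.603), np.float64(0.603)] tube 0.595 [0.32   0.3482] tip line 0.3343954305839584 -> ds,dw mm 0.0 1.7 shift cm [0.07 0.15]
```

View pics/w6.png

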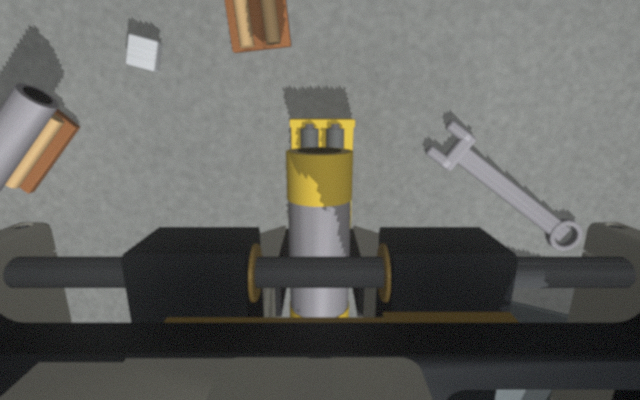

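Request:
jog_arm(rows=[[[0.19, -0.19, -2], [0, 0, 0], 0.2], [[0.19, -0.19, -5], [0, 0, 0], 0.2], [[0.19, -0.19, -8], [0, 0, 0], 0.2], [[0.19, -0.19, -10], [0, 0, 0], 0.2], [[0.19, -0.19, -11], [0, 0, 0], 0.2], [[0.19, -0.19, -11.3], [0, 0, 0], 0.2], [[0.19, -0.19, -11.3], [0, 0, 0], 0.2], [[0.19, -0.19, -11.3], [0, 0, 0], 0.2]])

```text
clock: 14.88
position: [0.4658, -0.3769, 0.0405]
ee_rot: [3.115, 0.4, 0.002]
force: [-0.5, -0.1, -3.3]
width: 0.323
gripper_force: 25.0
```

Run:
```python
from fit import *
s=arm.observe();print(s['position'],s['force'])
snap('wrist','w7.png');inhand('w7.npz','yellow')
```

```text
[ 0.46577593 -0.37689754  0.04052017] [-0.53131925 -0.09648977 -3.3017359 ]
yaw 14.61685295077028 frame end 0.4137 W [-0.5073 -0.4544] edge [np.float64(0.4136), np.float64(0.4136), np.float64(0.4136), np.float64(0.4137), np.float64(0.4136)] tube 0.4059 [-0.4972 -0.4687] tip line -0.482239660507471 -> ds,dw mm -0.3 2.1 shift cm [-0.08  0.19]
```

Request:
jog_arm(rows=[[[-0.04, 0.1, -0.1], [0, 0, 0], 0.2], [[-0.06, 0.17, -0.3], [0, 0, 0], 0.2], [[-0.06, 0.17, -0.3], [0, 0, 0], 0.2], [[-0.06, 0.17, -0.3], [0, 0, 0], 0.2]])

```text
clock: 15.42
position: [0.4647, -0.3748, 0.0367]
ee_rot: [-3.116, -0.4, 0.0]
force: [-0.0, 0.7, -3.7]
width: 0.319
gripper_force: 25.0
```

Run:
```python
from fit import *
s=arm.observe();print(s['position'],s['force'])
snap('wrist','w8.png');inhand('w8.npz','yellow')
```

```text
[ 0.46472883 -0.37480912  0.03671323] [-0.01864734  0.65407769 -3.72152286]
yaw 14.61400309660712 frame end 0.4137 W [-0.5072 -0.4545] edge [np.float64(0.4137), np.float64(0.4137), np.float64(0.4137), np.float64(0.4137), np.float64(0.4137)] tube 0.4056 [-0.4944 -0.4664] tip line -0.47993692947249317 -> ds,dw mm 0.1 -0.5 shift cm [ 0.03 -0.05]
```

Request:
jog_arm(rows=[[[0.01, -0.03, -0.1], [0, 0, 0], 0.2], [[0.01, -0.03, -0.2], [0, 0, 0], 0.2], [[0.01, -0.03, -0.3], [0, 0, 0], 0.2], [[0.01, -0.03, -0.3], [0, 0, 0], 0.2]])

```text
clock: 15.98
position: [0.4648, -0.3751, 0.0336]
ee_rot: [-3.116, -0.4, 0.0]
force: [-1.0, 0.1, -2.9]
width: 0.315
gripper_force: 25.0
```

Request:
jog_arm(rows=[[[0, 0, -0.05], [0, 0, 0], 0.2], [[0, 0, -0.05], [0, 0, 0], 0.2]])

```text
clock: 16.23
position: [0.4649, -0.3752, 0.0334]
ee_rot: [3.116, 0.4, 0.0]
force: [-0.4, 0.5, -2.7]
width: 0.32
gripper_force: 25.0
```

Request:
jog_arm(rows=[[[0, 0, -0.05], [0, 0, 0], 0.2], [[0, 0, -0.05], [0, 0, 0], 0.2]])

```text
clock: 16.48
position: [0.4649, -0.3753, 0.0333]
ee_rot: [3.116, 0.4, 0.001]
force: [-1.4, 1.6, 4.6]
width: 0.326
gripper_force: 25.0
```

Request:
jog_arm(rows=[[[-0.01, 0.04, 0], [0, 0, 0], 0.2], [[-0.01, 0.04, 0], [0, 0, 0], 0.2], [[-0.01, 0.04, 0], [0, 0, 0], 0.34], [[-0.01, 0.04, 0], [0, 0, 0], 0.36], [[-0.01, 0.04, 0], [0, 0, 0], 0.4], [[-0.01, 0.04, 0], [0, 0, 0], 0.46], [[-0.01, 0.04, 0], [0, 0, 0], 0.55], [[-0.01, 0.04, 0], [0, 0, 0], 0.6]])

```text
clock: 17.48
position: [0.4648, -0.3747, 0.0327]
ee_rot: [3.116, 0.4, -0.0]
force: [-0.4, 0.4, 0.2]
width: 0.59
gripper_force: 0.0
```

Request:
jog_arm(rows=[[[0, 0, 1], [0, 0, 0], 0.6], [[0, 0, 3], [0, 0, 0], 0.6], [[0, 0, 7], [0, 0, 0], 0.6], [[0, 0, 12], [0, 0, 0], 0.8], [[0, 0, 15], [0, 0, 0], 1]])

```text
clock: 18.1
position: [0.465, -0.3757, 0.1867]
ee_rot: [3.114, 0.398, 0.004]
force: [0.0, -0.3, -0.8]
width: 0.769
gripper_force: 0.0
```

Run:
```python
from fit import *
s=arm.observe();a=s['ee_rot'];print(s['position'],s['joints'],np.rad2deg(2*np.arctan2(a[1],a[0]))%360,s['clock'])
snap('wrist','w9.png')
```

```text
[ 0.46498781 -0.37573618  0.18669454] [ 0.01613277  0.53069375  0.86288375  1.74420773 -0.45315572  1.0748602
 -0.2848658 ] 14.572447099776548 18.1
```

View pics/w9.png

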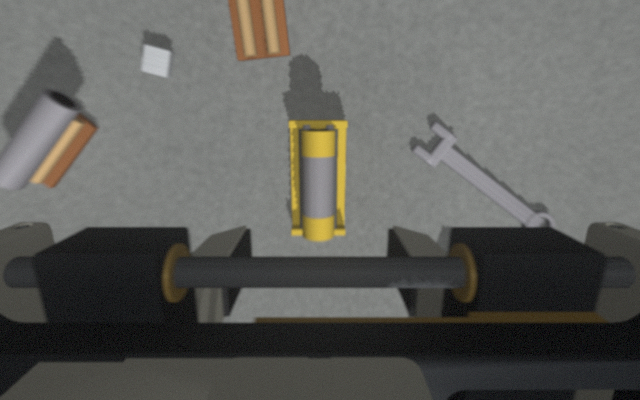

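Request:
jog_arm(rows=[[[0, 50, 0], [0, 0, 9], 1], [[0, 50, 0], [0, 0, 9], 1], [[0, 50, 0], [0, 0, 9], 1], [[0, 50, 0], [0, 0, 9], 1], [[0, 50, 0], [0, 0, 9], 1], [[0, 50, 0], [0, 0, 9], 1], [[0, 50, 0], [0, 0, 9], 1], [[0, 50, 0], [0, 0, 9], 1]])

```text
clock: 19.15
position: [0.4648, 0.1272, 0.184]
ee_rot: [-3.074, -0.642, -0.003]
force: [1.2, -0.2, 0.2]
width: 1.005
gripper_force: 0.0
```

Request:
jog_arm(rows=[[[0, 23.5, -1], [0, 0, 4], 1], [[0, 23.5, -1], [0, 0, 4], 1], [[0, 23.5, -1], [0, 0, 4], 1], [[0, 23.5, -1], [0, 0, 4], 1], [[0, 23.5, -1], [0, 0, 4], 1], [[0, 23.5, -1], [0, 0, 4], 1], [[0, 23.5, -1], [0, 0, 4], 1]])

```text
clock: 20.02
position: [0.4653, 0.3587, 0.1735]
ee_rot: [-3.052, -0.746, -0.001]
force: [0.4, 0.1, 0.5]
width: 1.001
gripper_force: 0.0
```

Run:
```python
from fit import *
s=arm.observe();a=s['ee_rot'];print(s['position'],s['joints'],np.rad2deg(2*np.arctan2(a[1],a[0]))%360,s['clock'])
snap('wrist','w10.png')
tube('w10.npz','blue',(240,60,400,250),(.465,.36,27),.03)
```

```text
[0.46527369 0.35872593 0.17347107] [-1.27146493  0.50209246  0.76597977  1.77873209 -0.40146673  1.02306815
 -1.44473077] 27.47976250259154 20.025
w10.npz blue n 1452 centre [0.4668 0.3605] z 0.0292 deg 27.98 len 0.0987 rms 0.0007 tool [0.4653 0.3587 0.1735]
```

View pics/w10.png

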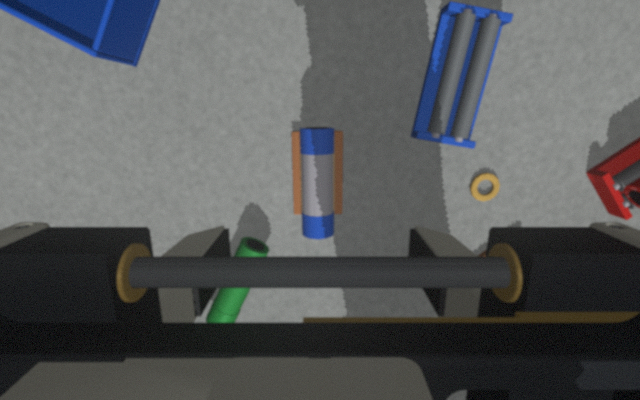

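Run:
```python
from fit import *
RNG['green']=[((50,100,30),(85,255,255))]
c=np.array([.4660,.3602]);y=np.deg2rad(27.7);e=np.array([np.cos(y),np.sin(y)]);n=np.array([-e[1],e[0]])
for f,b in(('top0.npz',(160,235,195,295)),('w10.npz',(200,220,280,325))):
    P=cloud(f,'green',b,0,.06);v=P[:,:2]-c;s=v@e;w=v@n;k=s>s.max()-.02
    print(f,len(P),'s max',s.max(),'w at end',w[k].min(),w[k].max(),'zmax',P[:,2].max(),'|w|min',w.min(),w.max())
```

```text
top0.npz 506 s max -0.06677404100864211 w at end 0.05328021611480433 0.08446673875234857 zmax 0.034478818711635606 |w|min 0.05328021611480433 0.11671161355301002
w10.npz 1249 s max -0.06205532524484164 w at end 0.05258865072897179 0.08330834730592936 zmax 0.030884167643169924 |w|min 0.05258865072897179 0.11896020704149715
```

Request:
jog_arm(rows=[[[0.1, 0.15, -4], [0, 0, 0.3], 0.8], [[0.1, 0.15, -8], [0, 0, 0.3], 0.8], [[0.1, 0.15, -11.5], [0, 0, 0.3], 0.8], [[0.1, 0.15, -13.5], [0, 0, 0.3], 0.8], [[0.1, 0.15, -14.6], [0, 0, 0.3], 0.7], [[0.1, 0.15, -15], [0, 0, 0.3], 0.6], [[0.1, 0.15, -15], [0, 0, 0.3], 0.5], [[0.1, 0.15, -15], [0, 0, 0.3], 0.42]])

```text
clock: 21.08
position: [0.4662, 0.3622, 0.0236]
ee_rot: [-3.048, -0.758, -0.002]
force: [0.1, -0.2, 0.1]
width: 0.448
gripper_force: 0.0
```

Request:
jog_arm(rows=[[[0, 0, 0], [0, 0, 0], 0.38], [[0, 0, 0], [0, 0, 0], 0.34], [[0, 0, 0], [0, 0, 0], 0.3], [[0, 0, 0], [0, 0, 0], 0.2], [[0, 0, 0], [0, 0, 0], 0.2], [[0, 0, 0], [0, 0, 0], 0.2]])

```text
clock: 21.82
position: [0.4662, 0.3614, 0.023]
ee_rot: [3.049, 0.757, 0.001]
force: [0.5, -3.6, 5.0]
width: 0.319
gripper_force: 25.0
```

Request:
jog_arm(rows=[[[0, 0, 3], [0, 0, 0], 0.2], [[0, 0, 8], [0, 0, 0], 0.2], [[2, -1, 12], [0, 0, -2], 0.2], [[6, -3, 13], [0, 0, -6], 0.2], [[10, -5.2, 13], [0, 0, -10], 0.2], [[13, -6.7, 13], [0, 0, -11.7], 0.2], [[14.1, -7.2, 13], [0, 0, -11.7], 0.2], [[14.1, -7.2, 13], [0, 0, -11.7], 0.2]])

```text
clock: 22.82
position: [0.6064, 0.2899, 0.1519]
ee_rot: [3.11, 0.443, -0.002]
force: [-0.4, 0.5, -3.8]
width: 0.316
gripper_force: 25.0
```

Request:
jog_arm(rows=[[[0, 0, -2], [0, 0, 0], 0.2], [[0, 0, -4], [0, 0, 0], 0.2], [[0, 0, -5], [0, 0, 0], 0.2], [[0, 0, -5], [0, 0, 0], 0.2]])

```text
clock: 23.32
position: [0.6058, 0.2898, 0.1014]
ee_rot: [3.109, 0.443, -0.003]
force: [-0.3, 0.9, -3.8]
width: 0.317
gripper_force: 25.0
```

Run:
```python
from fit import *
s=arm.observe();print(s['position'],s['joints'],s['force'],s['clock'])
snap('wrist','w11.png');inhand('w11.npz','blue')
```

```text
[0.60577124 0.28979582 0.10137255] [-0.96701393  0.72102014  0.73231152  1.62317552 -0.54609316  1.01476934
 -1.34900698] [-0.31664973  0.94687564 -3.77862643] 23.325
yaw 16.23244523220274 frame end 0.7226 W [0.0824 0.135 ] edge [np.float64(0.7226), np.float64(0.7224), np.float64(0.7221), np.float64(0.7219), np.float64(0.7216)] tube 0.7128 [0.0939 0.1225] tip line 0.10890909079670726 -> ds,dw mm 1.8 0.5 shift cm [0.16 0.1 ]
```

View pics/w11.png

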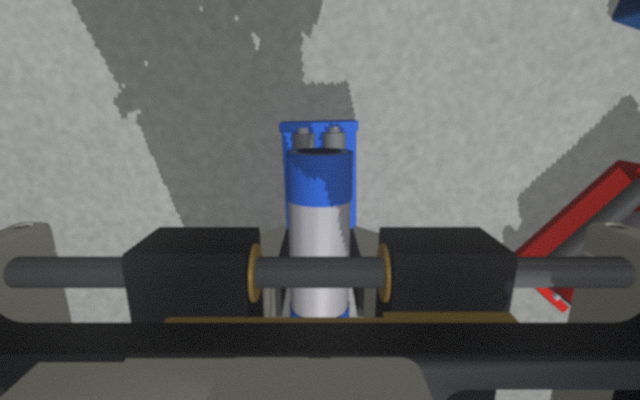

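Request:
jog_arm(rows=[[[0.18, -0.03, -2], [0, 0, 1.2], 0.2], [[0.18, -0.03, -4], [0, 0, 1.2], 0.2], [[0.18, -0.03, -5.5], [0, 0, 1.2], 0.2], [[0.18, -0.03, -6.2], [0, 0, 1.2], 0.2], [[0.18, -0.03, -6.2], [0, 0, 1.2], 0.2], [[0.18, -0.03, -6.2], [0, 0, 1.2], 0.2], [[0.18, -0.03, -6.2], [0, 0, 1.2], 0.2]])

```text
clock: 24.25
position: [0.6089, 0.2897, 0.0414]
ee_rot: [-3.105, -0.476, -0.002]
force: [0.5, -0.0, -3.0]
width: 0.316
gripper_force: 25.0
```

Run:
```python
from fit import *
s=arm.observe();print(s['position'],s['force'])
snap('wrist','w12.png');inhand('w12.npz','blue')
```

```text
[0.60894528 0.28967203 0.04142958] [ 5.30985159e-01 -6.64149580e-04 -3.02368423e+00]
yaw 17.418090174571375 frame end 0.7244 W [0.0676 0.1202] edge [np.float64(0.7245), np.float64(0.7245), np.float64(0.7244), np.float64(0.7244), np.float64(0.7243)] tube 0.7179 [0.0793 0.1077] tip line 0.0941064300864829 -> ds,dw mm -1.4 0.4 shift cm [-0.15 -0.  ]
```

Square now. I'll trim 1.4 mm along the tube and go on down.

Request:
jog_arm(rows=[[[-0.14, 0, -0.2], [0, 0, 0.1], 0.2], [[-0.14, 0, -0.4], [0, 0, 0.1], 0.2], [[-0.14, 0, -0.5], [0, 0, 0.1], 0.2], [[-0.14, 0, -0.5], [0, 0, 0.1], 0.2]])

```text
clock: 24.8
position: [0.6071, 0.2894, 0.0356]
ee_rot: [3.105, 0.478, -0.0]
force: [-0.2, -0.5, -3.1]
width: 0.324
gripper_force: 25.0
```

Run:
```python
from fit import *
s=arm.observe();print(s['position'],s['force'])
snap('wrist','w13.png');inhand('w13.npz','blue')
```

```text
[0.60712043 0.28944603 0.03562442] [-0.22437387 -0.46291181 -3.06267672]
yaw 17.514040276951825 frame end 0.7247 W [0.0665 0.119 ] edge [np.float64(0.7247), np.float64(0.7246), np.float64(0.7246), np.float64(0.7246), np.float64(0.7246)] tube 0.7161 [0.0789 0.1069] tip line 0.09332172497574621 -> ds,dw mm 0.5 -0.1 shift cm [0.05 0.01]
```

Request:
jog_arm(rows=[[[0.04, 0.01, -0.1], [0, 0, 0], 0.2], [[0.04, 0.01, -0.2], [0, 0, 0], 0.2], [[0.04, 0.01, -0.2], [0, 0, 0], 0.2]])

```text
clock: 25.22
position: [0.6075, 0.2895, 0.0336]
ee_rot: [3.105, 0.478, -0.0]
force: [-0.3, -0.4, -4.5]
width: 0.317
gripper_force: 25.0
```

Request:
jog_arm(rows=[[[0, 0, -0.05], [0, 0, 0], 0.2], [[0, 0, -0.05], [0, 0, 0], 0.2]])

```text
clock: 25.48
position: [0.6076, 0.2895, 0.0334]
ee_rot: [3.105, 0.478, 0.0]
force: [0.3, -0.4, -1.6]
width: 0.316
gripper_force: 25.0
```

Request:
jog_arm(rows=[[[0, 0, -0.05], [0, 0, 0], 0.2], [[0, 0, -0.05], [0, 0, 0], 0.2]])

```text
clock: 25.72
position: [0.6077, 0.2895, 0.0333]
ee_rot: [-3.105, -0.478, -0.0]
force: [-3.0, 0.1, 5.1]
width: 0.32
gripper_force: 25.0
```

Request:
jog_arm(rows=[[[0, 0, 0], [0, 0, 0], 0.34], [[0, 0, 0], [0, 0, 0], 0.36], [[0, 0, 0], [0, 0, 0], 0.4], [[0, 0, 0], [0, 0, 0], 0.46], [[0, 0, 0], [0, 0, 0], 0.55], [[0, 0, 0], [0, 0, 0], 0.6]])

```text
clock: 26.48
position: [0.6076, 0.2896, 0.0327]
ee_rot: [3.105, 0.478, 0.0]
force: [0.5, 0.6, -0.7]
width: 0.585
gripper_force: 0.0
```

Request:
jog_arm(rows=[[[0, 0, 1], [0, 0, 0], 0.6], [[0, 0, 3], [0, 0, 0], 0.6], [[0, 0, 7], [0, 0, 0], 0.6], [[0, 0, 12], [0, 0, 0], 0.8], [[0, 0, 16], [0, 0, 0], 1], [[0, 0, 16], [0, 0, 0], 1]])

```text
clock: 27.22
position: [0.6099, 0.2897, 0.1981]
ee_rot: [-3.103, -0.477, -0.011]
force: [-0.3, 0.2, -0.3]
width: 0.882
gripper_force: 0.0
```

Request:
jog_arm(rows=[[[-15, 15, 3], [0, 0, 0], 1], [[-15, 15, 3], [0, 0, 0], 1], [[-15, 15, 3], [0, 0, 0], 1], [[-15, 15, 3], [0, 0, 0], 1], [[-15, 15, 3], [0, 0, 0], 1], [[-15, 15, 3], [0, 0, 0], 1]])

```text
clock: 27.98
position: [0.4581, 0.4385, 0.2228]
ee_rot: [3.105, 0.477, 0.0]
force: [0.1, -1.0, -0.1]
width: 1.001
gripper_force: 0.0
```

Run:
```python
from fit import *
d=snap('top','t3.png')
cv2.imwrite('pics/crop3.png',cv2.resize(d['img'][100:300,150:520,::-1],None,fx=2.1,fy=2.1,interpolation=cv2.INTER_CUBIC))
s=arm.observe();print(s['clock'],s['force'],s['position'])
```

```text
28.025 [-0.41105195  0.18512519  0.00459881] [0.45853904 0.43808983 0.22283834]
```

View pics/crop3.png

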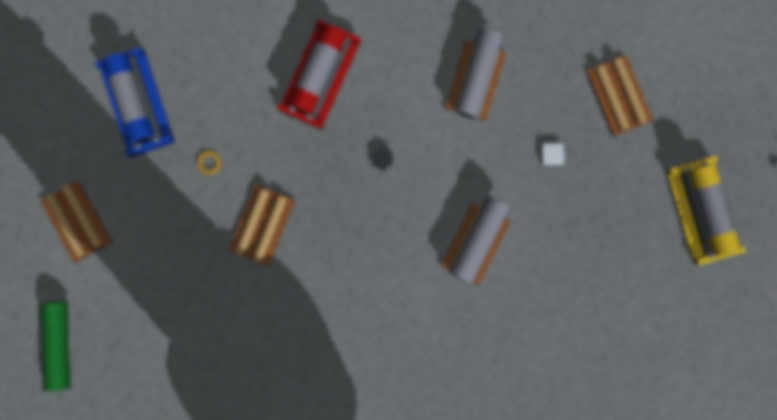

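The crop shows all three tubes in their rests at blue (128,97), red (320,70) and yellow (712,205), with the plain tubes and the green one unmoved. One numeric check before handing in.

Run:
```python
from fit import *
tube('t3.npz','red',(275,100,330,165),(.6345,.0715,154.6),.041)
tube('t3.npz','yellow',(460,165,515,235),(.464,-.375,14.6),.041)
tube('t3.npz','blue',(190,115,240,180),(.607,.2895,17.5),.041)
```

```text
t3.npz red n 228 centre [0.635  0.0716] z 0.0399 deg 154.8 len 0.0999 rms 0.0018 tool [0.4581 0.4385 0.2228]
t3.npz yellow n 236 centre [ 0.4642 -0.3754] z 0.0402 deg 14.22 len 0.0993 rms 0.0018 tool [0.4581 0.4385 0.2228]
t3.npz blue n 252 centre [0.6067 0.2881] z 0.0396 deg 17.86 len 0.0995 rms 0.0021 tool [0.4581 0.4385 0.2228]
```

All three axes are at 40 mm and centred.

```bash
python3 -c "
from cell import arm
print(arm.sign_off())"
```

```text
the job is handed in; nothing more can be done
None
```

The red, yellow and blue tubes were laid in that order on their own roller rests, measured seated at 40 mm axis height and centred along the rollers to within about 1–2 mm; the plain and green tubes were left alone, and the job was handed in at about 28 s.

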